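# Wind the game timer on the mahjong table

## Task

Set the wind-up timer for the next mahjong hand: turn its dial clockwise all the way to the stop, then turn it back until the pointer on the dial lines up with the marker tab. The timer is light and its dial is stiff, so keep pressing down on it as you turn, firmly but without crushing it, so that its body does not twist or slide on its pad. Let go and leave the timer standing where it was, with the marker tab where it is set, and the things on the lazy susan alone.

Things in the scene. Friction and masses are not known exactly. Their poses are not given: they have to be found in the camera images.
- timer: Loose round white plastic timer, 94 mm across, 38 mm high without its dial, about 0.2 kg, on four small rubber feet 38 mm from its axis, upright on the pad. Origin on its axis at its underside, 4 mm above the table; z up. Its own weight cannot hold it against the dial's friction: it spins with the dial unless pressed down with over 4 to 8 N (12 to 20 N is a good press; over 30 N on the pad crushes it).
- timer_rim (a point): Point on the outside of the timer's body, 45 mm from the axis along the timer's +x axis, 20 mm above the timer's underside. It shows whether the body has twisted: it must stay within 15 mm of where it started.
- dial (a joint): Angle of the dial on the timer in rad, growing clockwise seen from above, from 0 to the firm end stop at 1.45 (0 to 0.4 at the start). At 0 the pointer lies along the timer's +x axis; at angle q it points q clockwise from there. Stiff: friction 0.18 N m, about four times what the timer's weight alone can hold. It stays where it is left.
- dial_grip (a point): On the dial's axis, 59 mm above the timer's underside, mid-height of the bar to grip. Black plastic dial: disc 64 mm across, top 46 mm up, with an upright bar across it 48 mm long, 14 mm thick, from 46 to 72 mm. x axis along the bar towards the pointer; grip the 14 mm thickness (along y). The dial does not sink: pressing the gripped bar or the disc loads the timer.
- dial_nose (a point): Tip of the pointer, a low fin 5 mm wide that sticks out of one end of the bar: 36 mm from the axis, 58 mm above the timer's underside. Its x axis points outward from the axis.
- marker (a joint): Angle of the steel marker ring with its tab, in rad, same zero and direction as the dial's (0.50 to 1.00 at the start): the pointer is lined up with the tab when the two angles are equal. The ring stays where it is set; do not shift it.
- marker_tab (a point): Top of the small upright steel tab, 7 mm wide, 43 mm from the timer's axis, just outside the dial, its top 49 mm above the timer's underside. Its x axis points outward from the axis.
- pad: Square dark rubber pad, 170 mm wide and 4 mm thick, fixed to the wood-grain table top; the timer stands on it. Origin under its centre at table level.
- dish: Bystander on the lazy susan: small white ceramic bowl, 90 mm across, 32 mm high. Origin under its centre.
- dice_cup: Bystander on the lazy susan: red plastic dice cup, 72 mm across the rim, 85 mm high. Origin under its centre.
- chips: Bystander on the lazy susan: one stack of plastic chips, 39 mm across, 36 mm high. Origin under its centre.
- tile_rack: Bystander on the lazy susan: small stainless steel tile rack, an angled tray 110 mm long, 30 mm wide, 32 mm high. Origin under its centre.
- susan: Foot of the clear acrylic lazy susan (plate 280 mm across, its top 20 mm above the table, turning easily), on the other side of the table from the timer. Origin on its axis at table level. The things standing on it must not be disturbed.

How it is judged:
By the outcome, as a careful person would: the job done as asked, in the order asked, and still so for the second after the job is handed in, with the robot touching nothing.
It also fails if it takes over 50 s, if anything falls off the work surface, if the arm or the gripper's body presses on something with over 40 N, if the wrist force passes 120 N, or if a joint passes its speed limit or range.

## Robot

A 6-joint arm with a two-finger parallel gripper is mounted at the origin on the work surface. World frame = base frame: x ahead of the robot, y to its left, z up, the work surface at z = 0. Lengths are in m, angles in rad, forces in N, time in s.
With the tool pointing down it reaches from about 0.375 to 0.9 m from the base axis. Payload 3.1 kg.
Tool frame: the origin (TCP) lies between the finger pads; the fingertips stand 17 mm ahead of it and the grasp point (between the pads) lies 2 mm behind it (robot.nose_length is the distance from the TCP to the fingertips, in m); z points along the fingers, y is the line along which they close (so a half turn about z gives the same grasp; the last joint's range is limited). The gripper opens to 87 mm and grips with 3 to 60 N. Pads are 19 mm wide; open, the fingers measure 117 mm over their backs; the gripper's body (75 mm by 190 mm) begins 51 mm behind the grasp point.
Start: joints at [-1.522, 0.527, 1.433, -0, 1.181, -0.178], TCP at [0.141, -0.609, 0.2] pointing down, gripper open.
Joint ranges: [-3.08, 3.08], [-0.75, 2.2], [0.22, 2.44], [-1.43, 4.57], [0, 2.65], [-2.85, 2.85]. Speed limits (rad/s): [2.79, 2.79, 3.14, 3.14, 3.14, 3.14].

## Interface

Orientations are given as a unit quaternion [x, y, z, w].
In Python, from rig import robot, cams gives the robot as it stands.
- The arm moves only by the shell command python3 -m pendant 'ROWS' [FORCE]. ROWS is JSON, a list of rows, each an object with "jaw": the opening, from 0 (shut) to 1 (fully open); "linear": the shift along the tool's x, y, z in cm, a list of three; "twist": the turn about the tool's z in degrees. A call has 1 to 12 rows; each row shifts and turns the commanded pose from where the row before left it, along the tool's axes as they then stand; what a row does not reach is not made up. A row lasts 1/12 s, in which the tool goes at most 41.7 mm and 7.16 degrees, less where a joint would pass 70% of its speed; a pose out of reach is approached as far as the arm can. A call is refused whole if a number of a shift passes 4.17 or a number of a turn 7.16, either way. A call with a gripper value outside its range is refused whole. The fingers move at their own pace and stop on an object; FORCE is the grip in N (left out, the last holds). Time passes only in rows, so rows that do not move let the fingers close. It gives the time, the measured TCP pose, the force, the opening and the grip force at its end, in the units of the state.
- robot.get_obs(): the state, without advancing time (a new reading comes with each control period).
- cams.camera(name): name is "side" or "top" or "wrist"; returns a dict with "color" (420x560x3 uint8, blue, green, red), "depth" (420x560 float32, m along the optical axis (not along the pixel's ray), 0 where there is no reading), "fov_y" (degrees; the focal length in pixels is half the picture's height over the tangent of half this angle, whatever the lens; pixels are square), "cx", "cy" (the principal point, pixels), "view" (4x4, takes a point from world to camera coordinates). Camera axes: x right, y down, z forward; pixel columns grow to the right and rows downward; lengths in m; the calibration is good to about 2 mm. A picture is of the moment at which its call begins.
- robot.hand_in(): hands the job in; it is judged then, once.
The state is a dict: "time": time; "q": joint angles; "joint_velocities": joint speeds; "joint_torque": joint torques, N m; "position": TCP position; "tool_rot": TCP orientation; "ft_force": force on the tool from outside, world axes, zero at the start; "moment": the same for the moment, N m; "grip_width": finger opening in m; "grip_force": force on a finger pad.
Only numpy, scipy, OpenCV 4.12 (cv2) and the standard library are available. Lean on these libraries where they do the work, as an engineer would, in place of code of your own. Each camera call takes 0.05 s, during which the arm holds its last target. There are 200 camera calls.

## Working session

There is one attempt and no reset: what is moved stays moved. The work goes in short steps, Python scripts to look and compute and a shell command to move; the robot and the scene stay as the last step left them, time stands still between calls to the robot, and variables do not carry over. Pictures are saved under pics/ and viewed, at most 10 in all, crops included, and the job is handed in when it is done.

```bash
mkdir -p pics; python3 - <<'E'
from rig import robot,cams
import cv2,numpy as np
o=robot.get_obs();print({k:np.round(v,3) for k,v in o.items()})
t=cams.camera("top");s=cams.camera("side")
for n,c in(("top",t),("side",s)):
    cv2.imwrite(f"pics/{n}0.png",c["color"]);np.savez(f"pics/{n}0.npz",**c);print(n,c["fov_y"],c["cx"],c["cy"],np.round(c["view"],3).tolist())
E
```

```text
{'time': np.float64(0.0), 'q': array([-1.522,  0.528,  1.434,  0.   ,  1.181, -0.179]), 'joint_velocities': array([-0.   ,  0.   , -0.   , -0.001, -0.   , -0.   ]), 'joint_torque': array([ 1.0000e-03, -4.4004e+01, -1.7659e+01,  6.3000e-02,  5.8000e-02,
       -0.0000e+00]), 'position': array([ 0.141, -0.608,  0.199]), 'tool_rot': array([ 0.994,  0.113,  0.   , -0.001]), 'ft_force': array([0.573, 0.658, 0.337]), 'moment': array([ 0.059,  0.053, -0.005]), 'grip_force': np.float64(0.0), 'grip_width': np.float64(0.087)}
top 57.16710711877869 285.6091547568583 210.81457591014822 [[0.012, -1.0, 0.026, 0.012], [-0.983, -0.017, -0.183, 0.555], [0.184, -0.023, -0.983, 0.719], [0.0, 0.0, 0.0, 1.0]]
side 51.79238414970577 285.1037119033214 210.041598936702 [[0.996, -0.089, 0.005, -0.557], [-0.061, -0.721, -0.691, 0.11], [0.065, 0.687, -0.723, 0.827], [0.0, 0.0, 0.0, 1.0]]
```

View pics/top0.png

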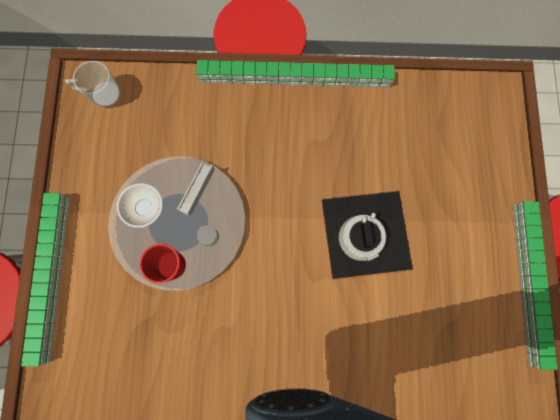

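View pics/side0.png

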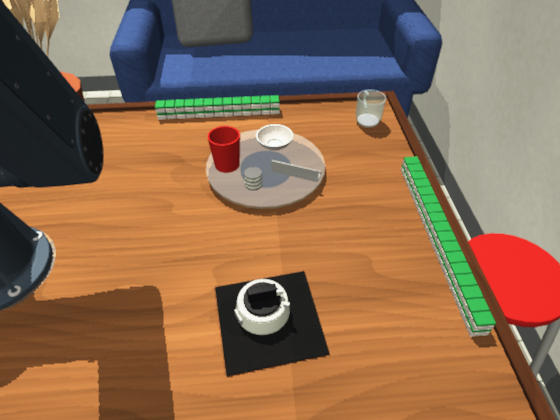

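Top view: timer near (363,238) on the dark pad, with lazy susan at (178,222). Side view: timer near (264,306). I'll enlarge both.

```bash
cat > h.py <<'E'
import numpy as np,cv2
def K(c): return c["color"].shape[0]/2/np.tan(np.radians(float(c["fov_y"]))/2)
def ray(c,u,v,z):
    f=K(c);V=np.array(c["view"]);R=V[:3,:3];o=-R.T@V[:3,3]
    d=np.stack([(np.asarray(u)-c["cx"])/f,(np.asarray(v)-c["cy"])/f,np.ones(np.shape(u))],-1)@R
    return o+d*((z-o[2])/d[...,2])[...,None]
def cloud(c):
    v,u=np.mgrid[:420,:560];f=K(c);d=c["depth"];V=np.array(c["view"])
    P=np.stack([(u-c["cx"])/f*d,(v-c["cy"])/f*d,d],-1);return (P-V[:3,3])@V[:3,:3]
E
python3 - <<'E'
from h import *
t=np.load("pics/top0.npz");s=np.load("pics/side0.npz")
a=cv2.resize(t["color"][205:270,330:400],None,fx=6,fy=6,interpolation=cv2.INTER_CUBIC)[:390,:400]
b=cv2.resize(s["color"][270:335,230:297],None,fx=6,fy=6,interpolation=cv2.INTER_CUBIC)[:,:400]
cv2.imwrite("pics/crop0.png",np.hstack([a[:390],b[:390]]))
for c,(u0,u1,v0,v1) in((t,(335,392,210,265)),(s,(232,297,275,338))):
    P=cloud(c);m=np.zeros((420,560),bool);m[v0:v1,u0:u1]=1;m&=c["depth"]>0
    w=m&(P[...,2]>.036)&(P[...,2]<.047);bar=m&(P[...,2]>.060)
    q=P[w]; print("body",len(q),np.median(q,0),cv2.minEnclosingCircle(q[:,:2].astype(np.float32)))
    q=P[bar];print("bar",len(q),q.mean(0),q.max(0)); print(cv2.minAreaRect(q[:,:2].astype(np.float32)*1000))
E
```

```text
body 646 [ 0.5020867  -0.12993182  0.04371487] ((0.5084156394004822, -0.1379932016134262), 0.04391297325491905)
bar 234 [ 0.50917385 -0.13679261  0.07336404] [ 0.54270615 -0.12852617  0.07888371]
((513.7119750976562, -137.5094757080078), (58.34210968017578, 14.261878967285156), 7.328175067901611)
body 894 [ 0.50494413 -0.16153225  0.04213936] ((0.509002149105072, -0.14422008395195007), 0.045836031436920166)
bar 338 [ 0.50782098 -0.14426232  0.07108681] [ 0.54136224 -0.131641    0.07677205]
((512.6358032226562, -141.384765625), (58.466468811035156, 15.566034317016602), 7.65727424621582)
```

View pics/crop0.png

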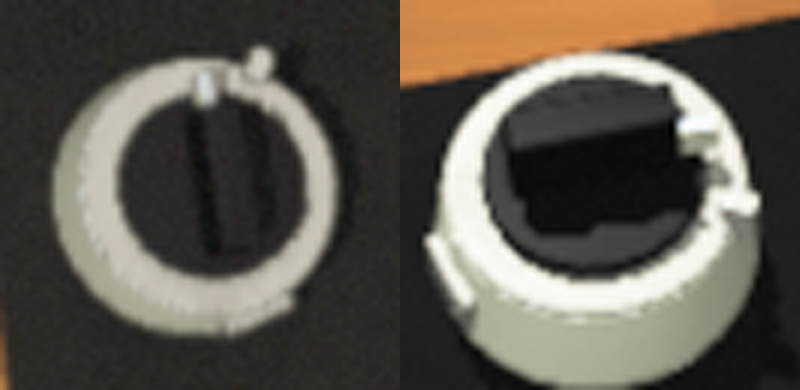

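Crop shows the white fin tip near top px (364,219), tab near (373,215), clockwise of it; the bar points at about +7.5° yaw. Timer axis is about (0.509,-0.140). Moving above it.

```bash
python3 -m pendant '[{"jaw":1,"linear":[3,-2.42,0],"twist":0},{"jaw":1,"linear":[3,-2.42,0],"twist":0},{"jaw":1,"linear":[3,-2.42,0],"twist":0},{"jaw":1,"linear":[3,-2.42,0],"twist":0},{"jaw":1,"linear":[3,-2.42,0],"twist":0},{"jaw":1,"linear":[3,-2.42,0],"twist":0},{"jaw":1,"linear":[3,-2.42,0],"twist":0},{"jaw":1,"linear":[3,-2.42,0],"twist":0},{"jaw":1,"linear":[3,-2.42,0],"twist":0},{"jaw":1,"linear":[3,-2.42,0],"twist":0},{"jaw":1,"linear":[3,-2.42,0],"twist":0},{"jaw":1,"linear":[3,-2.42,0],"twist":0}]'
python3 -m pendant '[{"jaw":0.6,"linear":[3,-2.42,0],"twist":0},{"jaw":0.5,"linear":[3,-2.42,0],"twist":0},{"jaw":0.4,"linear":[3,-2.42,0],"twist":0},{"jaw":0.4,"linear":[1.3,-1.1,0],"twist":5.5},{"jaw":0.4,"linear":[0,0,0],"twist":0},{"jaw":0.4,"linear":[0,0,0],"twist":0},{"jaw":0.4,"linear":[0,0,0],"twist":0}]' 40
python3 - <<'E'
from rig import robot,cams
from h import *
o=robot.get_obs();print(np.round(o["q"],3),o["tool_rot"],o["ft_force"])
c=cams.camera("wrist");np.savez("pics/w1.npz",**c);cv2.imwrite("pics/w1.png",c["color"]);print(c["fov_y"],np.round(c["view"],3).tolist())
E
```

```text
time: 1.1
position: [0.4267, -0.2432, 0.1999]
tool_rot: [0.994, 0.113, -0.0, -0.0]
ft_force: [0.6, -0.5, -1.2]
grip_width: 0.0873
grip_force: 0.0
time: 1.68
position: [0.5069, -0.1407, 0.1997]
tool_rot: [0.998, 0.066, -0.001, -0.0]
ft_force: [-0.5, 1.3, -0.2]
grip_width: 0.048
grip_force: 0.0
[-4.830e-01  3.960e-01  1.679e+00 -1.000e-03  1.068e+00  9.560e-01] [ 9.97819938e-01  6.59924505e-02 -6.05853972e-04 -2.29344854e-05] [-0.45554991  1.25897878 -0.19747795]
68.89632828006637 [[0.131, -0.991, 0.001, -0.206], [-0.954, -0.126, 0.271, 0.434], [-0.269, -0.036, -0.963, 0.521], [0.0, 0.0, 0.0, 1.0]]
```

View pics/w1.png

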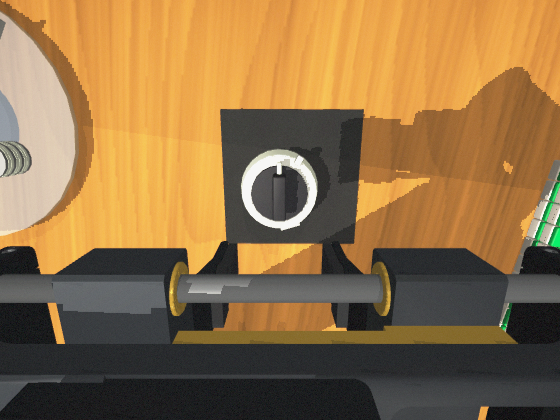

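Timer at px (280,190), bar vertical at (280,195), fin at (279,168), tab at (298,161).

```bash
python3 - <<'E'
from h import *
c=np.load("pics/w1.npz");x=c["color"];P=cloud(c)
m=np.zeros((420,560),bool);m[140:236,235:325]=1;m&=c["depth"]>0
bar=m&(P[...,2]>.070)
q=P[bar];print(len(q),np.median(q[:,2]),cv2.minAreaRect((q[:,:2]*1000).astype(np.float32)))
# ellipse of dark disc edge
g=x.max(2);w=(m&(g>150)).astype(np.uint8)
k,_=cv2.findContours(w,cv2.RETR_CCOMP,cv2.CHAIN_APPROX_NONE)
for a in sorted(k,key=len)[-3:]:
    a=a[:,0];Q=ray(c,a[:,0],a[:,1],.046)[:,:2];print(len(a),cv2.minEnclosingCircle((Q*1000).astype(np.float32)),a.min(0),a.max(0))
cv2.imwrite("pics/w1c.png",cv2.resize(x[140:236,235:325],None,fx=6,fy=6,interpolation=cv2.INTER_CUBIC))
for n,uv in (("fin",(279.5,165)),("tab",(299.5,160))): print(n,ray(c,*uv,.062 if n=="fin" else .053))
E
```

```text
591 0.07552449879553179 ((507.98394775390625, -140.137451171875), (46.86502456665039, 13.36703872680664), 7.813154697418213)
4 ((544.8275146484375, -123.58131408691406), 1.0935478210449219) [267 157] [269 159]
176 ((507.1337890625, -141.22901916503906), 33.38764190673828) [250 165] [309 221]
223 ((510.024658203125, -140.95840454101562), 46.529903411865234) [241 149] [316 230]
fin [ 0.54088767 -0.13677503  0.062     ]
tab [ 0.54787677 -0.15749982  0.053     ]
```

View pics/w1c.png

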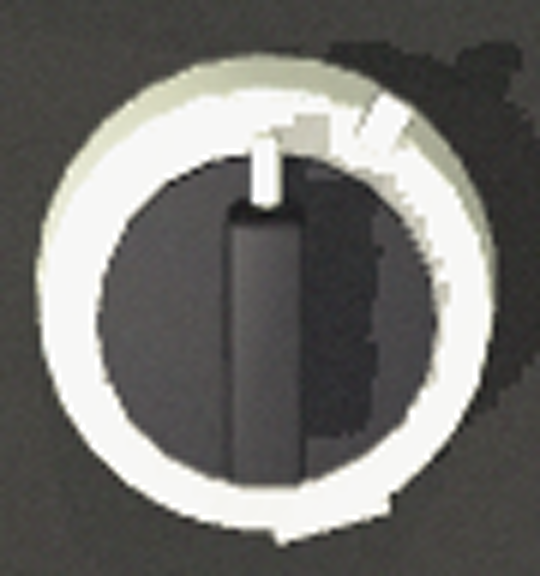

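```bash
python3 -m pendant '[{"jaw":0.4,"linear":[0.12,-0.05,2],"twist":0},{"jaw":0.4,"linear":[0,0,2.5],"twist":0},{"jaw":0.4,"linear":[0,0,2.5],"twist":0},{"jaw":0.4,"linear":[0,0,2.5],"twist":0},{"jaw":0.4,"linear":[0,0,2],"twist":0},{"jaw":0.4,"linear":[0,0,1.2],"twist":0},{"jaw":0.4,"linear":[0,0,0.2],"twist":0},{"jaw":0.4,"linear":[0,0,0],"twist":0},{"jaw":0.4,"linear":[0,0,0],"twist":0},{"jaw":0.4,"linear":[0,0,0],"twist":0}]' 40
```

```text
time: 2.57
position: [0.5094, -0.1407, 0.0721]
tool_rot: [0.998, 0.065, 0.001, 0.001]
ft_force: [0.1, 0.3, 0.3]
grip_width: 0.0349
grip_force: 0.0
```

```bash
python3 -m pendant '[{"jaw":0.4,"linear":[-0.11,-0.06,0.3],"twist":0},{"jaw":0.4,"linear":[0,0,0],"twist":0},{"jaw":0.3,"linear":[0,0,0],"twist":0},{"jaw":0.2,"linear":[0,0,0],"twist":0},{"jaw":0.1,"linear":[0,0,0],"twist":0},{"jaw":0,"linear":[0,0,0],"twist":0},{"jaw":0,"linear":[0,0,0],"twist":0},{"jaw":0,"linear":[0,0,0],"twist":0}]' 10
python3 -m pendant '[{"jaw":0,"linear":[0,0,0],"twist":0},{"jaw":0,"linear":[0,0,0.1],"twist":0},{"jaw":0,"linear":[0,0,0],"twist":0},{"jaw":0,"linear":[0,0,0],"twist":0}]' 45
```

```text
time: 3.23
position: [0.5076, -0.1393, 0.068]
tool_rot: [0.998, 0.065, -0.0, -0.0]
ft_force: [-0.6, 0.2, 0.0]
grip_width: 0.0042
grip_force: 0.0
time: 3.57
position: [0.5075, -0.1393, 0.0669]
tool_rot: [0.998, 0.065, -0.0, -0.0]
ft_force: [-0.2, 0.1, 1.0]
grip_width: 0.0004
grip_force: 0.0
```

```bash
python3 - <<'E'
from rig import robot,cams
from h import *
s=cams.camera("side");w=cams.camera("wrist")
np.savez("pics/s2.npz",**s)
a=cv2.resize(s["color"][230:350,200:330],(400,369),interpolation=cv2.INTER_CUBIC)
b=cv2.resize(w["color"][:,:],(492,369))
cv2.imwrite("pics/s2.png",np.hstack([a,b[:,46:446]]))
E
```

```text
(no output)
```

View pics/s2.png

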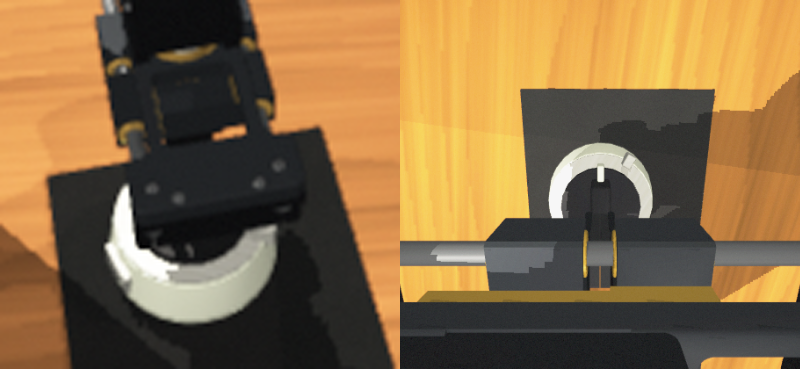

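The view is unclear: the jaw reports fully closed, yet the bar looks centred between the fingers. I'll check the geometry from depth and a close crop.

```bash
python3 - <<'E'
from rig import robot,cams
from h import *
o=robot.get_obs();print(o["grip_width"],o["grip_force"],o["position"],robot.nose_length)
w=cams.camera("wrist");np.savez("pics/w2.npz",**w);P=cloud(w);V=w["view"];f=K(w)
for n,p in (("tcp",o["position"]),("tip",o["position"]-[0,0,.017]),("barfar",[.532,-.137,.076]),("barnear",[.484,-.143,.076]),("axis",[.508,-.140,.05])):
    q=V[:3,:3]@p+V[:3,3];print(n,q[:2]/q[2]*f+[w["cx"],w["cy"]])
for v in range(190,345,8): print(v,[tuple(np.round(P[v,u]*1000).astype(int).tolist()) if w["depth"][v,u]>0 else 0 for u in (268,274,280,286,292)])
cv2.imwrite("pics/w2.png",cv2.resize(w["color"][150:350,200:360],None,fx=3,fy=3,interpolation=cv2.INTER_CUBIC))
E
```

```text
0.0002727078132091922 0.0 [ 0.50754803 -0.13931486  0.06702424] 0.017
tcp [278.82912319 244.92046483]
tip [278.86375647 235.7879891 ]
barfar [280.24600945 212.11244833]
barnear [279.77863383 285.04433106]
axis [279.91968708 235.29140614]
190 [(538, -128, 44), (538, -132, 44), (542, -136, 61), (539, -140, 43), (540, -144, 44)]
198 [(534, -129, 51), (534, -133, 50), (537, -136, 62), (535, -141, 51), (536, -145, 50)]
206 [(528, -129, 51), (531, -133, 59), (532, -137, 62), (532, -141, 59), (530, -145, 50)]
214 [(522, -130, 49), (530, -133, 74), (531, -137, 75), (531, -141, 76), (524, -146, 50)]
222 [(517, -131, 51), (526, -134, 77), (526, -138, 75), (526, -141, 76), (519, -147, 50)]
230 [(511, -131, 49), (521, -135, 77), (521, -138, 76), (521, -142, 75), (513, -148, 49)]
238 [(505, -132, 50), (515, -135, 76), (515, -139, 75), (516, -143, 75), (507, -149, 49)]
246 [(518, -132, 97), (517, -135, 94), (518, -139, 94), (518, -142, 94), (520, -145, 98)]
254 [(518, -132, 108), (517, -136, 104), (518, -139, 104), (518, -142, 105), (520, -144, 108)]
262 [(517, -133, 115), (517, -136, 115), (517, 
[... 293 characters left out ...]
5), (539, -137, 176), (540, -139, 176)]
294 [(537, -133, 177), (537, -134, 176), (537, -136, 177), (538, -138, 177), (538, -139, 178)]
302 [(534, -133, 176), (534, -135, 176), (534, -136, 176), (535, -138, 177), (534, -140, 176)]
310 [(506, -135, 138), (507, -137, 139), (502, -141, 131), (507, -143, 137), (512, -144, 145)]
318 [(502, -135, 138), (503, -138, 139), (408, -153, 1), (504, -143, 139), (509, -145, 146)]
326 [(499, -136, 139), (500, -138, 139), (399, -154, 0), (500, -143, 140), (532, -140, 183)]
334 [(532, -134, 187), (532, -135, 187), (532, -137, 186), (532, -138, 186), (532, -140, 186)]
342 [(532, -134, 190), (531, -135, 189), (532, -137, 190), (532, -138, 190), (532, -140, 189)]
```

View pics/w2.png

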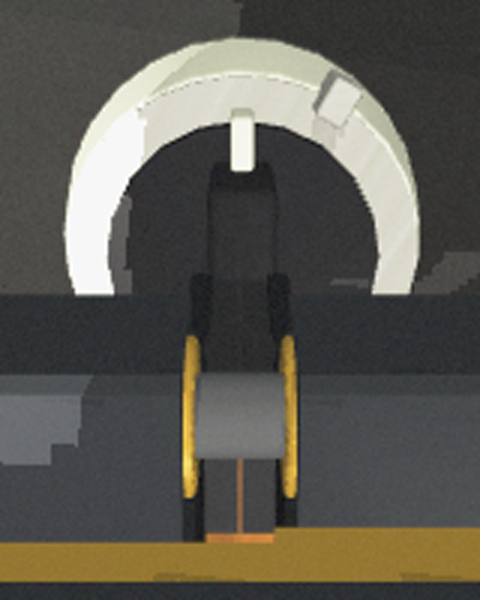

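```bash
python3 - <<'E'
from h import *
c=np.load("pics/w1.npz");P=cloud(c)
for v in range(236,340,8): print(v,[tuple(np.round(P[v,u]*1000).astype(int).tolist()) for u in (205,215,222,230,325,335,345)])
c=np.load("pics/s2.npz");P=cloud(c)
print("side")
for v in range(270,318,3): print(v,[tuple(np.round(P[v,u]*1000).astype(int).tolist()) for u in range(240,300,8)])
t=np.load("pics/s2.npz")["color"]
E
```

```text
236 [(426, -51, -2), (428, -65, 0), (429, -74, -1), (433, -85, 5), (449, -210, 3), (451, -223, 4), (452, -236, 4)]
244 [(415, -52, 0), (417, -66, 0), (514, -108, 226), (513, -112, 223), (520, -165, 223), (522, -170, 227), (440, -239, -1)]
252 [(404, -53, 0), (406, -67, 1), (514, -110, 237), (513, -114, 234), (519, -164, 233), (522, -168, 237), (428, -241, 0)]
260 [(393, -54, 1), (515, -109, 249), (513, -112, 244), (514, -116, 245), (516, -164, 235), (521, -167, 245), (523, -171, 249)]
268 [(514, -106, 256), (514, -110, 256), (514, -113, 254), (510, -116, 247), (511, -165, 236), (520, -166, 253), (522, -170, 255)]
276 [(538, -116, 306), (538, -119, 306), (538, -121, 306), (538, -123, 305), (542, -149, 306), (542, -152, 306), (543, -155, 306)]
284 [(536, -117, 308), (537, -119, 309), (538, -121, 309), (538, -123, 309), (541, -149, 309), (540, -152, 307), (542, -154, 309)]
292 [(535, -117, 310), (535, -120, 310), (535, -121, 309), (536, -124, 310), (539, -149, 309), (539, -152, 309), (540, -155, 310)]
300 [(532, -117, 310), (532, -120, 309), (533, -122, 309), (533, -124, 310), (536, -15
[... 2187 characters left out ...]
-146, 44), (489, -238, 192), (499, -235, 184), (509, -228, 171), (520, -226, 168), (531, -225, 163), (542, -224, 160), (567, -129, 3)]
306 [(470, -150, 41), (488, -230, 171), (499, -230, 169), (509, -227, 162), (520, -227, 161), (536, -156, 41), (549, -163, 51), (566, -136, 4)]
309 [(470, -157, 43), (488, -231, 164), (498, -230, 161), (509, -163, 48), (522, -164, 47), (536, -162, 42), (549, -162, 41), (566, -140, 2)]
312 [(469, -159, 38), (483, -162, 41), (496, -167, 48), (509, -169, 49), (522, -168, 45), (535, -167, 42), (550, -157, 22), (565, -147, 2)]
315 [(469, -162, 34), (482, -168, 41), (496, -172, 46), (509, -173, 47), (522, -172, 43), (535, -173, 42), (550, -161, 19), (565, -152, 1)]
```

The picture and depth show the real fingertips are about 40 mm higher than the reported TCP implies. They are at z≈0.09 where 0.05 was expected, in both views, so the fingers closed just above the bar. Nothing was touched. I'll reopen and go about 38 mm lower, watching the force.

```bash
python3 -m pendant '[{"jaw":0.4,"linear":[0,0,0],"twist":0},{"jaw":0.4,"linear":[0,0,0],"twist":0},{"jaw":0.4,"linear":[0,0,0],"twist":0},{"jaw":0.4,"linear":[0,0,0],"twist":0},{"jaw":0.4,"linear":[0,0,0],"twist":0},{"jaw":0.4,"linear":[0,0,0.8],"twist":0},{"jaw":0.4,"linear":[0,0,1],"twist":0},{"jaw":0.4,"linear":[0,0,1],"twist":0},{"jaw":0.4,"linear":[0,0,0.4],"twist":0},{"jaw":0.4,"linear":[0,0,0.2],"twist":0},{"jaw":0.4,"linear":[0,0,0],"twist":0},{"jaw":0.4,"linear":[0,0,0],"twist":0}]' 10
python3 -m pendant '[{"jaw":0,"linear":[0,0,0],"twist":0},{"jaw":0,"linear":[0,0,0],"twist":0},{"jaw":0,"linear":[0,0,0],"twist":0},{"jaw":0,"linear":[0,0,0],"twist":0},{"jaw":0,"linear":[0,0,0],"twist":0}]'
```

```text
time: 4.72
position: [0.5075, -0.1393, 0.0328]
tool_rot: [0.998, 0.065, -0.0, -0.0]
ft_force: [1.2, -0.3, -0.1]
grip_width: 0.0343
grip_force: 0.0
time: 5.13
position: [0.5077, -0.1394, 0.0333]
tool_rot: [0.998, 0.065, 0.0, 0.0]
ft_force: [-0.4, 0.5, 0.4]
grip_width: 0.0139
grip_force: 10.0
```

```bash
python3 -m pendant '[{"jaw":0,"linear":[0,0,0],"twist":0},{"jaw":0,"linear":[0,0,0],"twist":0},{"jaw":0,"linear":[0,0,0.1],"twist":0},{"jaw":0,"linear":[0,0,0],"twist":0},{"jaw":0,"linear":[0,0,0],"twist":0}]' 50
```

```text
time: 5.55
position: [0.5078, -0.1395, 0.0331]
tool_rot: [0.998, 0.065, 0.0, 0.0]
ft_force: [-1.5, -0.1, 8.6]
grip_width: 0.0136
grip_force: 50.0
```

```bash
python3 -m pendant '[{"jaw":0,"linear":[0,0,0.09],"twist":0},{"jaw":0,"linear":[0,0,0],"twist":0},{"jaw":0,"linear":[0,0,0],"twist":0}]'
python3 -m pendant '[{"jaw":0,"linear":[0,0,0],"twist":3},{"jaw":0,"linear":[0,0,0],"twist":3},{"jaw":0,"linear":[0,0,0],"twist":3},{"jaw":0,"linear":[0,0,0],"twist":3}]'; python3 -c "
from rig import robot;o=robot.get_obs();print(o['moment'],o['q'])"
```

```text
time: 5.8
position: [0.5079, -0.1395, 0.033]
tool_rot: [0.998, 0.065, 0.001, 0.0]
ft_force: [-2.4, 0.6, 14.9]
grip_width: 0.0137
grip_force: 50.0
time: 6.13
position: [0.5079, -0.1396, 0.033]
tool_rot: [0.999, -0.04, 0.001, 0.001]
ft_force: [-3.1, 0.5, 15.2]
grip_width: 0.0133
grip_force: 50.0
[0.13680583 0.47833993 0.16207542] [-4.80288730e-01  6.59887121e-01  1.81120329e+00 -8.02483952e-04
  6.68895641e-01  1.17101691e+00]
```

```bash
python3 -m pendant '[{"jaw":0,"linear":[0,0,0],"twist":4},{"jaw":0,"linear":[0,0,0],"twist":4},{"jaw":0,"linear":[0,0,0],"twist":4},{"jaw":0,"linear":[0,0,0],"twist":4},{"jaw":0,"linear":[0,0,0],"twist":4}]'
python3 -m pendant '[{"jaw":0,"linear":[0,0,0],"twist":4},{"jaw":0,"linear":[0,0,0],"twist":4},{"jaw":0,"linear":[0,0,0],"twist":4},{"jaw":0,"linear":[0,0,0],"twist":4},{"jaw":0,"linear":[0,0,0],"twist":4}]'; python3 -c "
from rig import robot;o=robot.get_obs();print(o['moment'],o['q'])"
```

```text
time: 6.55
position: [0.5079, -0.1399, 0.033]
tool_rot: [0.977, -0.213, 0.001, 0.001]
ft_force: [-2.5, 0.5, 14.3]
grip_width: 0.0133
grip_force: 50.0
time: 6.97
position: [0.5077, -0.14, 0.033]
tool_rot: [0.925, -0.379, 0.001, 0.001]
ft_force: [-3.0, -1.4, 15.3]
grip_width: 0.0135
grip_force: 50.0
[-0.04912559  0.69011322  0.18531628] [-0.48071906  0.6598534   1.81123144 -0.00188838  0.66895869  1.86998728]
```

```bash
cat > m.py <<'E'
from rig import robot;import numpy as np
o=robot.get_obs();r=o['tool_rot'];print("Mz",o['moment'][2].round(3),"yaw",np.degrees(2*np.arctan2(r[1],r[0])).round(2),"q6",o['q'][5].round(3),"Fz",o['ft_force'][2].round(1))
E
python3 -m pendant '[{"jaw":0,"linear":[0,0,0.03],"twist":3},{"jaw":0,"linear":[0,0,0],"twist":3}]'>/dev/null;python3 m.py
python3 -m pendant '[{"jaw":0,"linear":[0,0,0],"twist":2},{"jaw":0,"linear":[0,0,0],"twist":2}]'>/dev/null;python3 m.py
python3 -m pendant '[{"jaw":0,"linear":[0,0,0],"twist":2},{"jaw":0,"linear":[0,0,0],"twist":2}]'>/dev/null;python3 m.py
```

```text
Mz 0.173 yaw -50.55 q6 1.974 Fz 17.1
Mz 0.183 yaw -54.5 q6 2.043 Fz 16.6
Mz 0.2 yaw -58.49 q6 2.113 Fz 16.8
```

```bash

python3 -m pendant '[{"jaw":0,"linear":[0,0,0],"twist":2},{"jaw":0,"linear":[0,0,0],"twist":0}]'>/dev/null;python3 m.py
python3 -m pendant '[{"jaw":0,"linear":[0,0,0],"twist":2},{"jaw":0,"linear":[0,0,0],"twist":0}]'>/dev/null;python3 m.py
python3 -m pendant '[{"jaw":0,"linear":[0,0,0],"twist":2},{"jaw":0,"linear":[0,0,0],"twist":0}]'>/dev/null;python3 m.py
```

```text
Mz -0.028 yaw -60.51 q6 2.147 Fz 15.8
Mz 0.004 yaw -62.51 q6 2.182 Fz 15.1
Mz -0.053 yaw -64.52 q6 2.217 Fz 15.2
```

```bash

python3 -m pendant '[{"jaw":0,"linear":[0,0,0],"twist":2},{"jaw":0,"linear":[0,0,0],"twist":2}]'>/dev/null;python3 m.py
python3 -m pendant '[{"jaw":0,"linear":[0,0,0],"twist":2}]'>/dev/null;python3 m.py
python3 -m pendant '[{"jaw":0,"linear":[0,0,0],"twist":2}]'>/dev/null;python3 m.py
```

```text
Mz 0.349 yaw -68.49 q6 2.287 Fz 14.5
Mz 0.267 yaw -70.49 q6 2.322 Fz 15.4
Mz 0.352 yaw -72.49 q6 2.356 Fz 14.2
```

The moment doubled to 0.35, which may be the stop. I'll check whether the body has twisted.

```bash
python3 -m pendant '[{"jaw":0,"linear":[0,0,0],"twist":0}]';python3 m.py
python3 - <<'E'
from rig import robot,cams
from h import *
w=cams.camera("wrist");np.savez("pics/w3.npz",**w);t=cams.camera("top");np.savez("pics/t3.npz",**t)
a=cv2.resize(w["color"][140:320,180:380],(440,396),interpolation=cv2.INTER_CUBIC)
b=cv2.resize(t["color"][205:271,330:390],(360,396),interpolation=cv2.INTER_CUBIC)
cv2.imwrite("pics/w3.png",np.hstack([a,b]))
E
```

```text
time: 8.38
position: [0.5093, -0.1403, 0.033]
tool_rot: [0.806, -0.592, 0.002, -0.0]
ft_force: [-0.9, -0.3, 14.6]
grip_width: 0.0135
grip_force: 50.0
Mz 0.001 yaw -72.53 q6 2.357 Fz 14.6
```

View pics/w3.png

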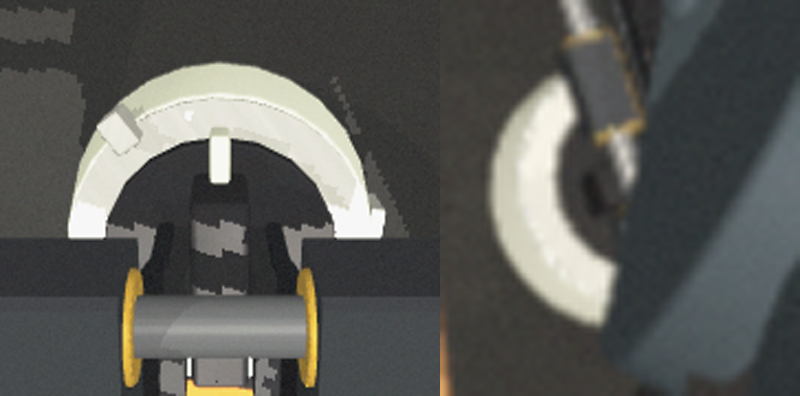

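Pointer at px (280,209) still follows the tool, and the tab is at about (234.5,196). I'll compare the tab's world yaw with before (-23.6°).

```bash
cat > tab.py <<'E'
from h import *
import sys
def grow(c,tag):
    P=cloud(c);C=np.array([.508,-.140]);d=P[...,:2]-C;r=np.hypot(*np.moveaxis(d,-1,0));a=np.degrees(np.arctan2(d[...,1],d[...,0]))
    tab=(r>.037)&(r<.048)&(P[...,2]>.0485)&(P[...,2]<.06)&(c["color"].min(2)>90)
    fin=(r>.026)&(r<.038)&(P[...,2]>.057)&(P[...,2]<.068)&(c["color"].min(2)>90)
    for n,m in(("tab",tab),("fin",fin)): print(tag,n,m.sum(),"yaw",np.median(a[m]).round(2),a[m].mean().round(2) if m.any() else 0,"r",np.median(r[m]).round(4),P[m].mean(0).round(4))
    b=(P[...,2]<.040)&(P[...,2]>.012)&(r<.06)&(c["color"].min(2)>90)
    print(" body side outliers", [(round(float(x)),round(float(y)*1000,1)) for x,y in zip(a[b&(r>.0495)][::6],r[b&(r>.0495)][::6])][:12])
    top=(P[...,2]>.039)&(P[...,2]<.045)&(r<.055)&(r>.02)&(c["color"].min(2)>90)
    q=P[top][:,:2]; A=np.c_[2*q,np.ones(len(q))]
    e=q[np.hypot(*(q-C).T)>.0435]
    if len(e)>20:
        A=np.c_[2*e,np.ones(len(e))];s=np.linalg.lstsq(A,(e**2).sum(1),rcond=None)[0];print(" rim centre",s[:2].round(4),len(e))
if __name__=="__main__":
    for n in sys.argv[1:]: grow(np.load(f"pics/{n}.npz"),n)
E
python3 tab.py top0 side0 w1 w2 w3
```

```text
top0 tab 18 yaw -19.14 -19.02 r 0.0426 [ 0.5484 -0.1539  0.0526]
top0 fin 14 yaw 11.68 11.18 r 0.0307 [ 0.5384 -0.134   0.0615]
 body side outliers []
 rim centre [ 0.5083 -0.139 ] 34
side0 tab 24 yaw -25.0 -24.89 r 0.0431 [ 0.5471 -0.1581  0.0507]
side0 fin 19 yaw 3.42 3.87 r 0.0314 [ 0.5388 -0.1379  0.0595]
 body side outliers [(-168, 49.5)]
 rim centre [ 0.5085 -0.1402] 42
w1 tab 62 yaw -22.7 -22.77 r 0.0427 [ 0.5474 -0.1565  0.0524]
w1 fin 45 yaw 6.44 6.43 r 0.0308 [ 0.5386 -0.1365  0.0612]
 body side outliers [(-143, 49.6)]
w2 tab 169 yaw -22.42 -22.45 r 0.0429 [ 0.5476 -0.1563  0.0523]
w2 fin 126 yaw 7.4 6.85 r 0.0311 [ 0.5388 -0.1363  0.0613]
 body side outliers []
w3 tab 212 yaw -35.03 -34.98 r 0.0437 [ 0.5437 -0.165   0.052 ]
w3 fin 204 yaw -69.9 -69.94 r 0.0317 [ 0.5188 -0.1696  0.061 ]
 body side outliers []
 rim centre [ 0.519  -0.1459] 123
```

The body has turned about 12.5° clockwise: the stop was reached near yaw -60, and after that the body slipped. The rim point moved about 10 mm. With the press relieved, the body turns with the stiff dial, so I'll ease off and bring it back the same amount with the dial still at its stop.

```bash
python3 -m pendant '[{"jaw":0,"linear":[0,0,-0.08],"twist":0},{"jaw":0,"linear":[0,0,-0.08],"twist":0},{"jaw":0,"linear":[0,0,0],"twist":0}]';python3 m.py
python3 -m pendant '[{"jaw":0,"linear":[0,0,0],"twist":-2},{"jaw":0,"linear":[0,0,0],"twist":-2}]';python3 m.py
python3 - <<'E'
from rig import robot,cams
from h import *
w=cams.camera("wrist");np.savez("pics/w4.npz",**w)
E
python3 tab.py w4
```

```text
time: 8.73
position: [0.5088, -0.14, 0.0332]
tool_rot: [0.806, -0.591, 0.002, -0.0]
ft_force: [1.4, -1.0, 6.3]
grip_width: 0.0137
grip_force: 50.0
Mz -0.033 yaw -72.5 q6 2.356 Fz 6.3
time: 8.9
position: [0.5086, -0.1398, 0.0332]
tool_rot: [0.827, -0.563, 0.001, -0.0]
ft_force: [0.3, 0.4, 7.2]
grip_width: 0.0135
grip_force: 50.0
Mz -0.159 yaw -68.48 q6 2.285 Fz 7.2
w4 tab 231 yaw -32.45 -32.4 r 0.0434 [ 0.5445 -0.1632  0.0522]
w4 fin 173 yaw -67.22 -67.21 r 0.0312 [ 0.5201 -0.1688  0.0612]
 body side outliers []
 rim centre [ 0.5213 -0.1456] 49
```

The body follows the dial. I'll relieve a bit more and finish the return.

```bash
python3 -m pendant '[{"jaw":0,"linear":[0,0,-0.07],"twist":0},{"jaw":0,"linear":[0,0,0],"twist":-2},{"jaw":0,"linear":[0,0,0],"twist":-2},{"jaw":0,"linear":[0,0,0],"twist":-2},{"jaw":0,"linear":[0,0,0],"twist":-2},{"jaw":0,"linear":[0,0,0],"twist":-1},{"jaw":0,"linear":[0,0,0],"twist":0}]';python3 m.py
python3 - <<'E'
from rig import robot,cams
from h import *
w=cams.camera("wrist");np.savez("pics/w5.npz",**w)
E
python3 tab.py w5
```

```text
time: 9.53
position: [0.5076, -0.1394, 0.0332]
tool_rot: [0.868, -0.496, 0.0, -0.0]
ft_force: [0.7, -0.3, 5.1]
grip_width: 0.0137
grip_force: 50.0
Mz 0.025 yaw -59.5 q6 2.129 Fz 5.1
w5 tab 240 yaw -23.53 -23.42 r 0.0425 [ 0.547  -0.1569  0.0521]
w5 fin 180 yaw -58.76 -59.1 r 0.031 [ 0.5239 -0.1665  0.0611]
 body side outliers []
 rim centre [ 0.5491 -0.1578] 21
```

Body is back (tab -23.5°), dial still 35° past the tab as at the stop. Pressing again and turning back.

```bash
python3 -m pendant '[{"jaw":0,"linear":[0,0,0.07],"twist":0},{"jaw":0,"linear":[0,0,0.07],"twist":0},{"jaw":0,"linear":[0,0,0],"twist":0}]';python3 m.py
python3 -m pendant '[{"jaw":0,"linear":[0,0,0.02],"twist":-3},{"jaw":0,"linear":[0,0,0],"twist":-3},{"jaw":0,"linear":[0,0,0],"twist":-3},{"jaw":0,"linear":[0,0,0],"twist":-3}]';python3 m.py
python3 - <<'E'
from rig import robot,cams
from h import *
w=cams.camera("wrist");np.savez("pics/w6.npz",**w)
E
python3 tab.py w6
```

```text
time: 9.83
position: [0.5077, -0.1394, 0.033]
tool_rot: [0.868, -0.496, 0.0, 0.0]
ft_force: [-0.5, 0.9, 14.4]
grip_width: 0.0138
grip_force: 50.0
Mz -0.02 yaw -59.51 q6 2.129 Fz 14.4
time: 10.17
position: [0.5078, -0.1393, 0.033]
tool_rot: [0.916, -0.402, 0.0, -0.0]
ft_force: [-2.0, 1.4, 15.8]
grip_width: 0.0134
grip_force: 50.0
Mz -0.175 yaw -47.43 q6 1.918 Fz 15.8
w6 tab 245 yaw -23.22 -23.2 r 0.0428 [ 0.5473 -0.1568  0.0519]
w6 fin 167 yaw -47.19 -47.17 r 0.0312 [ 0.5291 -0.1627  0.0611]
 body side outliers []
```

Body is holding. 24° remain; I'll go 21°, then measure.

```bash
python3 -m pendant '[{"jaw":0,"linear":[0,0,0],"twist":-3},{"jaw":0,"linear":[0,0,0],"twist":-3},{"jaw":0,"linear":[0,0,0],"twist":-3},{"jaw":0,"linear":[0,0,0],"twist":-3},{"jaw":0,"linear":[0,0,0],"twist":-3},{"jaw":0,"linear":[0,0,0],"twist":-3},{"jaw":0,"linear":[0,0,0],"twist":-3},{"jaw":0,"linear":[0,0,0],"twist":0}]';python3 m.py
python3 - <<'E'
from rig import robot,cams
from h import *
w=cams.camera("wrist");np.savez("pics/w7.npz",**w)
E
python3 tab.py w7
python3 - <<'E'
from h import *
c=np.load("pics/w7.npz");P=cloud(c)
# local: mean positions relative to tool axis
C=np.array([.508,-.140])
for n,m,z in(("fin",(P[...,2]>.057)&(P[...,2]<.068),.0615),("tab",(P[...,2]>.0485)&(P[...,2]<.056),.053)):
    m=m&(c["color"].min(2)>90)&(np.hypot(P[...,0]-C[0],P[...,1]-C[1])<.05)
    v,u=np.nonzero(m);print(n,u.min(),u.max(),u.mean(),v.mean())
cv2.imwrite("pics/w7.png",cv2.resize(c["color"][150:280,210:350],None,fx=4,fy=4,interpolation=cv2.INTER_CUBIC))
E
```

```text
time: 10.88
position: [0.5079, -0.1392, 0.033]
tool_rot: [0.973, -0.229, 0.001, -0.0]
ft_force: [-1.1, 1.2, 14.1]
grip_width: 0.0137
grip_force: 50.0
Mz -0.054 yaw -26.47 q6 1.552 Fz 14.1
w7 tab 235 yaw -22.77 -22.84 r 0.0427 [ 0.5473 -0.1566  0.0522]
w7 fin 185 yaw -25.05 -25.31 r 0.0311 [ 0.536  -0.1533  0.061 ]
 body side outliers []
fin 275 284 279.48017621145374 211.7488986784141
tab 227 332 261.4681978798587 212.29858657243815
```

View pics/w7.png

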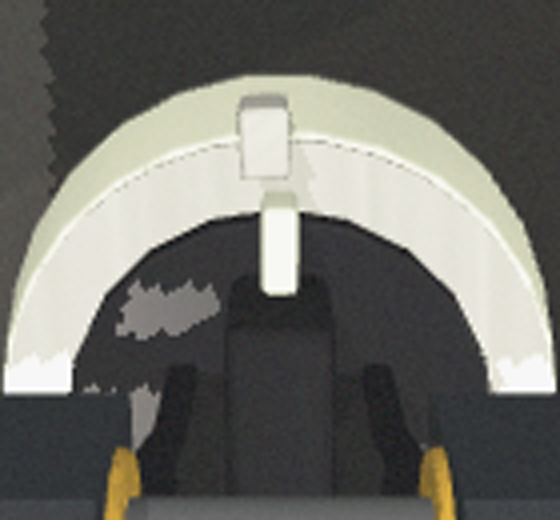

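Fin centre at crop x≈280 (px 280), tab centre at x≈265 (px 276): about 2.6° to go.

```bash
python3 -m pendant '[{"jaw":0,"linear":[0,0,0],"twist":-1.3},{"jaw":0,"linear":[0,0,0],"twist":-1.3},{"jaw":0,"linear":[0,0,0],"twist":0},{"jaw":0,"linear":[0,0,0],"twist":0}]';python3 m.py
cat > px.py <<'E'
from rig import cams
from h import *
import sys
w=cams.camera("wrist");n=sys.argv[1];np.savez(f"pics/{n}.npz",**w)
P=cloud(w);C=np.array([.508,-.140]);r=np.hypot(P[...,0]-C[0],P[...,1]-C[1]);b=w["color"].min(2)>90
for k,m in(("tab",(r>.0375)&(r<.048)&(P[...,2]>.0485)&(P[...,2]<.057)&b),("fin",(r>.026)&(r<.038)&(P[...,2]>.057)&(P[...,2]<.068)&b)):
    l,_,s,c=cv2.connectedComponentsWithStats(m.astype(np.uint8));i=1+s[1:,4].argmax();print(k,s[i],c[i].round(2))
    q=ray(w,c[i][0],c[i][1],.053 if k=="tab" else .062);print(q.round(4),"yaw",np.degrees(np.arctan2(q[1]-C[1],q[0]-C[0])).round(2))
cv2.imwrite(f"pics/{n}.png",cv2.resize(w["color"][150:300,210:350],None,fx=4,fy=4,interpolation=cv2.INTER_CUBIC))
E
python3 px.py w8; python3 tab.py w8
```

```text
time: 11.27
position: [0.5079, -0.1391, 0.033]
tool_rot: [0.978, -0.208, 0.001, -0.0]
ft_force: [-1.6, 2.5, 15.1]
grip_width: 0.0135
grip_force: 50.0
Mz -0.106 yaw -23.97 q6 1.508 Fz 15.1
tab [273 176  13  19 237] [278.97 184.77]
[ 0.5476 -0.1566  0.053 ] yaw -22.77
fin [275 200  10  20 184] [279.53 209.7 ]
[ 0.5368 -0.1522  0.062 ] yaw -22.85
w8 tab 241 yaw -22.79 -22.78 r 0.0427 [ 0.5473 -0.1565  0.0522]
w8 fin 184 yaw -23.2 -22.83 r 0.031 [ 0.5366 -0.152   0.0609]
 body side outliers []
```

Aligned within a few tenths of a degree. I'll open while pressed (fingertips clear the disc by about 6 mm), then retreat straight up.

```bash
python3 -m pendant '[{"jaw":0,"linear":[0,0,-0.08],"twist":0},{"jaw":0.1,"linear":[0,0,0],"twist":0},{"jaw":0.4,"linear":[0,0,0],"twist":0},{"jaw":0.4,"linear":[0,0,0],"twist":0},{"jaw":0.4,"linear":[0,0,0],"twist":0},{"jaw":0.4,"linear":[0,0,0],"twist":0},{"jaw":0.4,"linear":[0,0,-1],"twist":0},{"jaw":0.4,"linear":[0,0,-2],"twist":0},{"jaw":0.4,"linear":[0,0,-2.5],"twist":0},{"jaw":0.4,"linear":[0,0,-2.5],"twist":0},{"jaw":0.4,"linear":[0,0,-2],"twist":0},{"jaw":0.4,"linear":[0,0,0],"twist":0}]'
python3 -m pendant '[{"jaw":0.4,"linear":[0,0,0],"twist":0},{"jaw":0.4,"linear":[0,0,0],"twist":0}]'; python3 px.py w9; python3 tab.py w9
```

```text
time: 12.32
position: [0.5102, -0.1406, 0.1367]
tool_rot: [0.978, -0.207, 0.004, 0.001]
ft_force: [0.4, -0.4, -0.1]
grip_width: 0.0345
grip_force: 0.0
time: 12.48
position: [0.5069, -0.139, 0.132]
tool_rot: [0.978, -0.207, -0.001, -0.0]
ft_force: [0.2, -0.5, 0.4]
grip_width: 0.0349
grip_force: 0.0
tab [275 157   8  12  94] [278.57 162.5 ]
[ 0.5472 -0.1563  0.053 ] yaw -22.57
fin [277 172   6  12  71] [279.46 177.58]
[ 0.5364 -0.1523  0.062 ] yaw -23.45
w9 tab 94 yaw -22.96 -22.57 r 0.0424 [ 0.5472 -0.1563  0.0525]
w9 fin 71 yaw -22.88 -23.46 r 0.0307 [ 0.5363 -0.1523  0.0614]
 body side outliers []
```

View pics/w9.png

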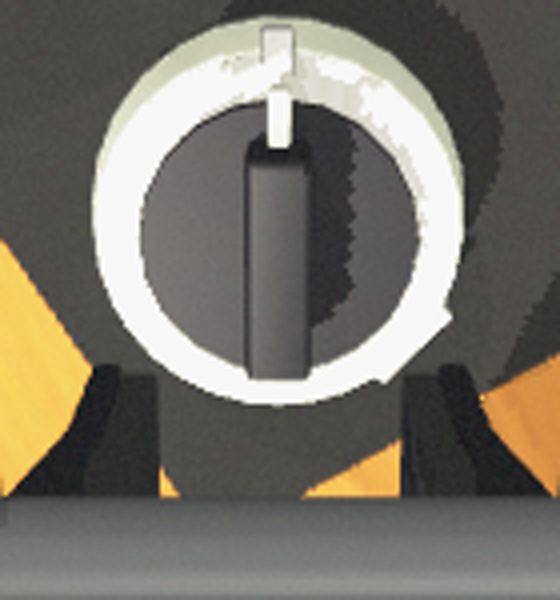

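The picture shows the fin (280,177) in line with the tab (279,161). Timer and tab are back where they started, and the fingers are clear. Handing in.

```bash
python3 -m pendant '[{"jaw":0.4,"linear":[0,0,-2],"twist":0},{"jaw":0.4,"linear":[0,0,-2],"twist":0},{"jaw":0.4,"linear":[0,0,0],"twist":0},{"jaw":0.4,"linear":[0,0,0],"twist":0}]'; python3 -c "
from rig import robot;print(robot.hand_in())"
```

```text
time: 12.87
position: [0.5075, -0.1393, 0.1719]
tool_rot: [0.978, -0.207, -0.0, -0.0]
ft_force: [-0.0, 0.4, -0.0]
grip_width: 0.0347
grip_force: 0.0
the job is handed in; nothing more can be done
None
```

I wound the dial clockwise to its stop, turned it back to within about 1° of the marker tab, released it and handed the job in. At the stop the body slipped about 12° (roughly 10 mm at the rim, inside the 15 mm limit), and I turned it back to within about 1° of its starting angle before setting the dial.

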